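# Hold the lock box unlocked with its key

## Robot

A 6-joint arm with a two-finger parallel gripper is mounted at the origin on a cart in front of the work surface, level with it; the furniture and walls round the work are solid. World frame = base frame: x ahead of the robot, y to its left, z up, the work surface at z = 0. Lengths are in mm, angles in rad, forces in N, time in s.
With the tool pointing down it reaches from about 325 to 925 mm from the base axis. Payload 3.1 kg.
Tool frame: the origin (TCP) lies between the finger pads; the fingertips stand 11 mm ahead of it and the grasp point (between the pads) lies 8 mm behind it; z points along the fingers, y is the line along which they close (so a half turn about z gives the same grasp; the last joint's range is limited). The gripper opens to 85 mm and grips with 20 to 120 N. Pads are 22 mm wide; open, the fingers measure 114 mm over their backs; the gripper's body (76 mm by 85 mm) begins 54 mm behind the grasp point. The pads swing forward as they close: fully open they stand 13 mm farther back than shut.
Start: joints at [1.079, 0.217, 1.613, -0, 1.311, -0.112], TCP at [231.692, 580.481, 211.4] pointing down, gripper open.
Joint ranges: [-2.75, 2.75], [-0.78, 2.1], [0.31, 2.55], [-1.13, 4.27], [0.13, 2.63], [-2.58, 2.58]. Speed limits (rad/s): [2.79, 2.79, 3.14, 3.14, 3.14, 3.14].

## Interface

Orientations are given as a 3x3 rotation matrix whose columns are the frame's x, y, z axes.
In Python, from workcell import get_obs, grab_frame, hand_in gives the robot as it stands.
- The arm moves only by the tool step_arm, never from a script. Its argument "deltas" is text: rows parted by semicolons, each of 7 numbers parted by spaces: the turn, a rotation vector about the tool's x, y, z scaled (see below), then the shift along the tool's x, y, z scaled (see below), then the opening, from -1 (shut) to 1 (fully open). In form: wx wy wz x y z claw; .... A call has exactly 10 rows; each row shifts and turns the commanded pose from where the row before left it, along the tool's axes as they then stand; what a row does not reach is not made up. The controller multiplies each number of a shift by 30 mm and each number of a turn by 180 degrees. A row lasts 1/12 s, in which the tool goes at most 41.7 mm and 7.16 degrees, less where a joint would pass 70% of its speed; a pose out of reach is approached as far as the arm can. A call with a number of a shift or a turn outside -1 to 1 is refused whole. A call with a gripper value outside its range is refused whole. The fingers move at their own pace and stop on an object; "force" is the grip in N (left out, the last holds). Time passes only in rows, so rows that do not move let the fingers close, or fill a call up. It gives the time, the measured TCP pose, the force, the opening and the grip force at its end, in the units of the state.
- get_obs(): the state, without advancing time (a new reading comes with each control period).
- grab_frame(name): name is "side" or "top"; returns a dict with "frame" (384x512x3 uint8, red, green, blue), "K" (3x3 intrinsics, pixels), "k1" (the pictures are not rectified: a ray, as slopes to the right and down, at radius r is drawn at 1 + k1 r^2 times it, then the intrinsics apply), "R" (3x3) and "t" (3): a world point X has camera coordinates R X + t. Camera axes: x right, y down, z forward; pixel columns grow to the right and rows downward; lengths in mm; the calibration is good to about 2 mm. A picture is of the moment at which its call begins. There is no depth.
- hand_in(): hands the job in; it is judged then, once.
The state is a dict: "time_s": time; "joint_pos": joint angles; "joint_vel": joint speeds; "tau": joint torques, N m; "position": TCP position; "eef_rot": TCP orientation; "contact_force": force on the tool from outside, world axes, zero at the start; "moment": the same for the moment, N m; "gripper_width": finger opening in mm; "grip_force": force on a finger pad.
Only numpy, scipy, OpenCV 4.12 (cv2) and the standard library are available. Lean on these libraries where they do the work, as an engineer would, in place of code of your own. Each camera call takes 0.05 s, during which the arm holds its last target. There are 200 camera calls.

## Task

Unlock the grey lock box on the counter: take the key with the straight bar-shaped head out of its wooden stand, push it into the keyhole on the lid past the sticky sprung pins until its collar rests on the lock plate, then turn it clockwise a quarter turn to the stop. The lock springs back, so finish with the key still gripped and held turned, so that someone else could lift the lid. Leave the key with the round head in its stand and do not disturb the other things on the counter.

Things in the scene. Friction and masses are not known exactly. Their poses are not given: they have to be found in the camera images.
- key_bar: steel key of the lock box, loose, upright in its stand, 74 mm tall, about 110 g. Origin at the blade's tip (lower end), z up along the key. Flat blade 18 mm wide (key's x), 6 mm thick (y), 24 mm long, its lowest 9 mm tapering to 9 x 3 mm. Above it a round shank 5.6 mm thick with a collar 14 mm across, 32 to 36 mm above the tip, and the bar head. Same after a half turn.
- key_head (a point): middle of that key's head, 63 mm above the tip; axes as the key. The head is a straight bar 46 mm long (x), 10 mm thick (y), 22 mm high, 52 to 74 mm above the tip: grip it from above across the 10 mm
- key_disc: a similar steel key for something else, with a round disc head 30 mm in diameter (10 mm thick along its y, centre 66 mm above the origin) and a 26 mm wide blade that does not fit the lock. Origin at the tip of the blade. It stays in its stand.
- stand_bar: fixed wooden block 56 (x) x 44 (y) x 50 mm high, origin at the centre of its underside. A slot 19.8 x 7.8 mm along x, 40 mm deep, holds the bar-headed key, whose collar rests on the top (key tip 18 mm above the counter); pull the key straight up 40 mm. The two stands may have changed places.
- stand_disc: fixed wooden block like the other, for the round-headed key (slot 27.8 x 7.8 mm)
- lockbox: grey painted steel lock box, fixed, 110 mm (x) x 130 mm (y), lid 70 mm above the counter, origin at the centre of its underside. A square steel lock plate 46 x 46 x 4 mm on the lid carries the keyhole; a small latch bolt on the front (-x) face is drawn up as the lock turns.
- keyhole (a point): centre of the keyhole, on the upper face of the lock plate, 74 mm above the counter; axes as the lock box. A slot 19.8 mm along x, 7.8 mm along y through the 4 mm plate; the plug's slot below is alike. Fully home, the collar rests on the plate, key tip 32 mm below this point; the key can turn only with its tip over 28 mm below it (blade wholly under the plate).
- lock_pins (a point): on the keyhole's axis, 17 mm below the plate's face: midway between two facing pairs of sticky sprung pins, 12 mm and 22 mm below the face, that stick 4 mm into the slot from its +x and -x ends. The key's tapered tip pushes each pair aside at 3 to 12 N of downward push; a little wiggle about the key's axis helps.
- lock_plug (a joint): rotation of the lock plug, rad: 0 = slots in line (locked), grows clockwise seen from above, stop at 1.6. A spring turns it back (0.03 N m at 0, about 0.13 N m at the stop). The blade has about 0.1 rad of play in the plug, so the key itself turns 1.65 to 1.7 rad to the stop.
- pinch_bowl: small pottery bowl 71 x 68 x 30 mm, bystander; origin under its centre
- tin_small: round dark green tin 66 mm across, 45 mm high, bystander; origin under its centre
- rubber_stamp: small turned wooden stamp 28 x 28 x 62 mm, bystander; origin under its centre
- dish_dark: shallow dark oval dish 65 x 118 x 17 mm, bystander; origin under its centre
Things that resemble listed ones, but are neither listed nor needed, are in the scene too. What is shaped like the key_disc but blue or red is not meant. What is shaped like the key_bar but orange is not meant.

How it is judged:
By the outcome, as a careful person would: the job done as asked, in the order asked, and still so for the second after the job is handed in, while the arm keeps its last pose, push and grip.
It also fails if it takes over 54 s, if anything falls off the work surface, if the arm or the gripper's body presses on something with over 40 N, if the wrist force passes 120 N, or if a joint passes its speed limit or range.

## Working session

There is one attempt and no reset: what is moved stays moved. The work goes in short steps, Python scripts to look and compute and a tool call to move; the robot and the scene stay as the last step left them, time stands still between calls to the robot, and variables do not carry over. Pictures are saved under pics/ and viewed, at most 10 in all, crops included, and the job is handed in when it is done.

Besides the shell and the picture viewer there is one more tool, called after ">>>" as name(argument=value, ...) on one line, values as JSON. step_arm: Moves the arm, as the interface text tells. Its arguments: {"type":"object","properties":{"deltas":{"type":"string"},"force":{"type":"number"}},"required":["deltas"]}

```bash
mkdir -p pics; cat > h.py <<'E'
import numpy as np, cv2
from workcell import get_obs, grab_frame
def save(f,n): cv2.imwrite(f'pics/{n}.png',f['frame'][:,:,::-1])
def ray(f,u,v):
    K=f['K'];p=np.array([(u-K[0,2])/K[0,0],(v-K[1,2])/K[1,1]]);q=p.copy()
    for _ in range(20): q=p/(1+f['k1']*(q@q))
    R=np.array(f['R']);return -R.T@np.array(f['t']),R.T@np.r_[q,1]
def atz(f,u,v,z):
    c,d=ray(f,u,v);return c+d*(z-c[2])/d[2]
def proj(f,X):
    x=np.array(f['R'])@X+f['t'];q=x[:2]/x[2];q=q*(1+f['k1']*(q@q));K=f['K'];return K[0,0]*q[0]+K[0,2],K[1,1]*q[1]+K[1,2]
def crop(f,u0,v0,u1,v1,s,n):
    cv2.imwrite(f'pics/{n}.png',cv2.resize(f['frame'][v0:v1,u0:u1,::-1],None,fx=s,fy=s,interpolation=cv2.INTER_CUBIC))
E
python3 - <<'E'
from h import *
import pickle
a=grab_frame('top');b=grab_frame('side');pickle.dump((a,b),open('f0.pkl','wb'))
cv2.imwrite('pics/a.png',cv2.resize(np.vstack([a['frame'],b['frame']])[:,:,::-1],(400,600),interpolation=cv2.INTER_AREA))
save(a,'top0');save(b,'side0')
for f in(a,b):print(ray(f,256,192),f['K'],f['k1'])
print(get_obs())
E
```

```text
(array([ 250.62019495, -271.79273853, 1291.19099817]), array([ 0.19097367,  0.00503145, -0.98159026])) [[492.85555618   0.         257.19020095]
 [  0.         492.85555618 193.5473605 ]
 [  0.           0.           1.        ]] -0.005823225761286043
(array([ 496.41015536, -949.8037054 ,  670.11546215]), array([-0.00799926,  0.76407094, -0.64511661])) [[416.88604624   0.         255.69264254]
 [  0.         416.88604624 194.74294034]
 [  0.           0.           1.        ]] -0.04087041985522114
{'time_s': 0.1, 'joint_pos': array([ 1.07878630e+00,  2.17696324e-01,  1.61478499e+00, -1.27414458e-05,
        1.31131274e+00, -1.12219658e-01]), 'joint_vel': array([ 0.00075945, -0.00178842, -0.00269822,  0.00110841, -0.00167318,
        0.00019705]), 'tau': array([-9.26220382e-04, -3.98073184e+01, -3.04972816e+01, -1.84844348e-04,
        4.10793975e-03,  1.99229817e-06]), 'position': array([231.32484733, 579.76963865, 210.18207568]), 'eef_rot': array([[-9.28743467e-01,  3.70721613e-01, -1.02908117e-03],
       [ 3.70722967e-01,  9.28741457e-01, -1.94609383e-03],
       [ 2.34291305e-04, -2.18892596e-03, -9.99997577e-01]]), 'contact_force': array([-0.34969339,  0.07919946, -0.4898297 ]), 'moment': array([-0.00086997,  0.0147436 ,  0.02596535]), 'grip_force': 0.0, 'gripper_width': 85.40673073570153}
```

View pics/top0.png

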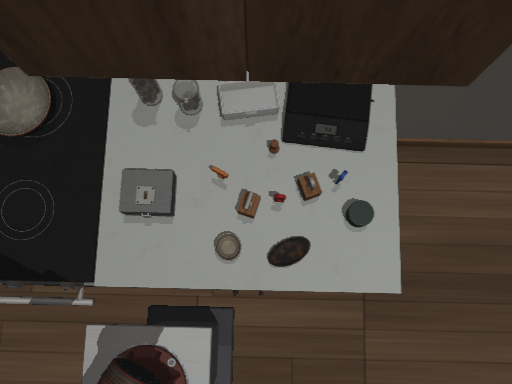

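View pics/side0.png

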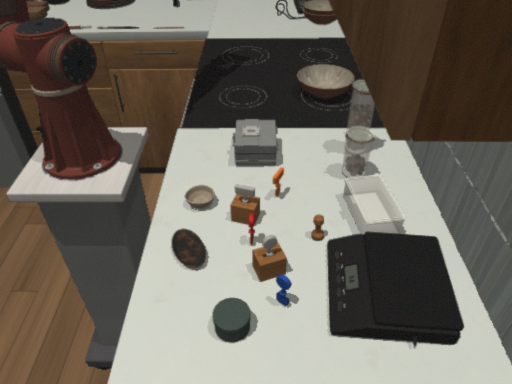

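Top view: robot at the bottom, lock box at (148,192), stands at (249,204) and (310,186). Orange (219,172), red (280,198) and blue (341,177) are lookalikes. I'll check the two candidate stands enlarged.

```bash
python3 - <<'E'
from h import *
import pickle
a,b=pickle.load(open('f0.pkl','rb'))
r=lambda f,u0,v0,u1,v1,w,h:cv2.resize(f['frame'][v0:v1,u0:u1,::-1],(w,h),interpolation=cv2.INTER_CUBIC)
# A: top stand_bar (230..270,185..225) x10 ; B: top lockbox(115..180,160..225)
im=np.vstack([np.hstack([r(a,230,185,270,215,400,300),r(a,118,160,182,208,400,300)]),
 np.hstack([r(b,225,175,295,227.5.__int__()+1,400,300),r(b,228,112,284,154,400,300)])])
cv2.imwrite('pics/c1.png',im)
E
```

```text
(no output)
```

View pics/c1.png

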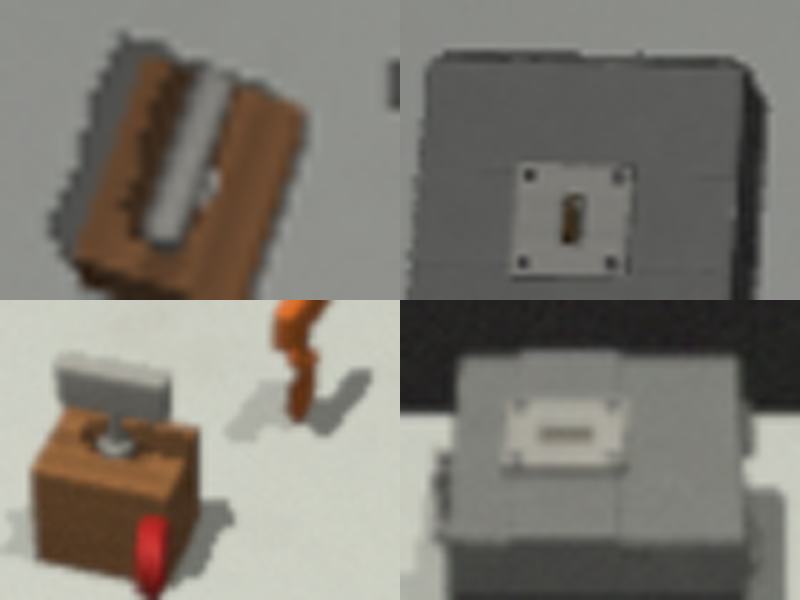

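Crops: the bar head is steel with a flat bar, in the stand at top (249,204). The other stand at (310,186) holds the round disc, and orange/blue/red are not meant. The keyhole is at top (145.0,194.8), side (250.8,130.3).

```bash
cat >> h.py <<'E'
def tri(f,p,g,q):
    c1,d1=ray(f,*p);c2,d2=ray(g,*q);d1/=np.linalg.norm(d1);d2/=np.linalg.norm(d2)
    s=np.linalg.lstsq(np.c_[d1,-d2],c2-c1,rcond=None)[0];A=c1+s[0]*d1;B=c2+s[1]*d2
    return (A+B)/2,np.linalg.norm(A-B)
E
python3 - <<'E'
from h import *
import pickle
a,b=pickle.load(open('f0.pkl','rb'))
T=lambda x,y,u,v,s:(u+x/s-.45,v+y/s-.45)
S=lambda x,y:(225+x/5.714-.45,175+y/5.66-.45)
ends=[atz(a,*T(x,y,230,185,10),92) for x,y in((210,66),(163,240))]
print(ends,np.mean(ends,0)); d=ends[0]-ends[1];print(np.linalg.norm(d),np.arctan2(d[1],d[0]))
se=[atz(b,*S(x,y-300),92) for x,y in((59,356),(169,374))]
print(se,np.mean(se,0)); d=se[1]-se[0];print(np.linalg.norm(d),np.arctan2(d[1],d[0]))
print('kh',atz(a,*T(171,220,118,160,6.25),74),atz(b,*T(166,134,228,112,7.143),74))
h=[atz(a,*T(x-400,y,118,160,6.25),74) for x,y in((530,175),(619,177),(525,262),(611,263))]
print(np.mean(h,0),h, np.arctan2(*(h[0]+h[1]-h[2]-h[3])[1::-1]),np.arctan2(*(h[0]-h[1]+h[2]-h[3])[1::-1]))
h=[atz(b,*T(x-400,y-300,228,112,7.143),74) for x,y in((520,403),(621,403),(514,464),(622,463))]
print(np.mean(h,0),np.arctan2(*(h[1]+h[3]-h[2]-h[0])[1::-1]),np.arctan2(*(h[0]-h[2]+h[1]-h[3])[1::-1]))
E
```

```text
[array([ 485.76752851, -252.08661789,   92.        ]), array([ 441.84462024, -241.60670729,   92.        ])] [ 463.80607438 -246.84666259   92.        ]
45.15584565977104 -0.23421875582443205
[array([ 442.6898905 , -239.15984709,   92.        ]), array([ 485.09733742, -250.30860312,   92.        ])] [ 463.89361396 -244.7342251    92.        ]
43.848447122762735 -0.2570789400212642
kh [474.02388525  13.3902431   74.        ] [473.8609557   13.34140863  74.        ]
[474.38022032  13.31106261  74.        ] [array([492.08968689,  31.12773949,  74.        ]), array([492.08613441,  -4.80821748,  74.        ]), array([456.48209539,  30.71939243,  74.        ]), array([456.86296458,  -3.79466398,  74.        ])] -0.008544193335054049 1.5761520830794398
[475.07686133  14.18337551  74.        ] 0.0012907403601168568 1.5621638096674784
```

>>> step_arm(deltas="0 0 0 -0.756 -0.987 0 1;0 0 0 -0.756 -0.987 0 1;0 0 0 -0.756 -0.987 0 1;0 0 0 -0.756 -0.987 0 1;0 0 0 -0.756 -0.987 0 1;0 0 0 -0.756 -0.987 0 1;0 0 0 -0.756 -0.987 0 1;0 0 0 -0.756 -0.987 0 1;0 0 0 -0.756 -0.987 0 1;0 0 0 -0.756 -0.987 0 1", force=60)

```text
time_s: 0.93
position: [332.2, 219.6, 211.0]
eef_rot: [[-0.929, 0.37, -0.0], [0.37, 0.929, -0.0], [0.0, -0.0, -1.0]]
contact_force: [0.9, -0.1, 0.6]
gripper_width: 85.4
grip_force: 0.0
```

>>> step_arm(deltas="0 0 0 -0.756 -0.987 0 1;0 0 0 -0.756 -0.987 0 1;0 0 0 -0.756 -0.987 0 1;0 0 0 -0.756 -0.987 0 1;0 0 0 -0.756 -0.987 0 1;0 0 0 -0.756 -0.987 0 1;0 0 0 -0.756 -0.987 0 1;0 0 0 -0.756 -0.987 0 1;0 0 0 -0.756 -0.987 0 1;0 0 0 -0.756 -0.987 0 1")

```text
time_s: 1.77
position: [433.1, -139.5, 211.0]
eef_rot: [[-0.929, 0.371, -0.0], [0.371, 0.929, 0.0], [0.0, 0.0, -1.0]]
contact_force: [0.5, 0.2, 0.4]
gripper_width: 85.3
grip_force: 0.0
```

>>> step_arm(deltas="0 0 0 -0.756 -0.987 0 1;0 0 0 -0.756 -0.987 0 1;0 0 0 -0.756 -0.987 0 1;0 0 -0.0222 0 0 0 1;0 0 -0.0222 0 0 0 1;0 0 0 0 0 0 1;0 0 0 0 0 0 1;0 0 0 0 0 0 1;0 0 0 0 0 0 1;0 0 0 0 0 0 1")

```text
time_s: 2.6
position: [463.7, -244.9, 211.5]
eef_rot: [[-0.971, 0.238, 0.0], [0.238, 0.971, -0.0], [-0.0, -0.0, -1.0]]
contact_force: [0.2, 0.7, -0.2]
gripper_width: 85.5
grip_force: 0.0
```

```bash
python3 - <<'E'
from h import *
import pickle
o=get_obs();print(o['time_s'],o['position'],o['joint_pos'],o['eef_rot'],o['contact_force'],o['moment'])
R=o['eef_rot'];print('yaw y',np.arctan2(R[1,1],R[0,1]))
a=grab_frame('top');b=grab_frame('side')
r=lambda f,u0,v0,u1,v1,w,h:cv2.resize(f['frame'][v0:v1,u0:u1,::-1],(w,h),interpolation=cv2.INTER_CUBIC)
cv2.imwrite('pics/c2.png',np.hstack([r(a,210,160,290,240,400,400),r(b,205,120,285,200,400,400)]))
E
```

```text
2.6 [ 463.67541187 -244.92689843  211.48821653] [-6.19849903e-01  1.26185077e-03  1.84930150e+00 -2.24941594e-05
  1.29083957e+00 -1.95044373e+00] [[-9.71291287e-01  2.37893288e-01  1.41873896e-04]
 [ 2.37893271e-01  9.71291293e-01 -1.27812263e-04]
 [-1.68206559e-04 -9.03920919e-05 -9.99999982e-01]] [ 0.2399459   0.73631482 -0.18892124] [0.04325197 0.00164223 0.00262007]
yaw y 1.3306000334922143
```

View pics/c2.png

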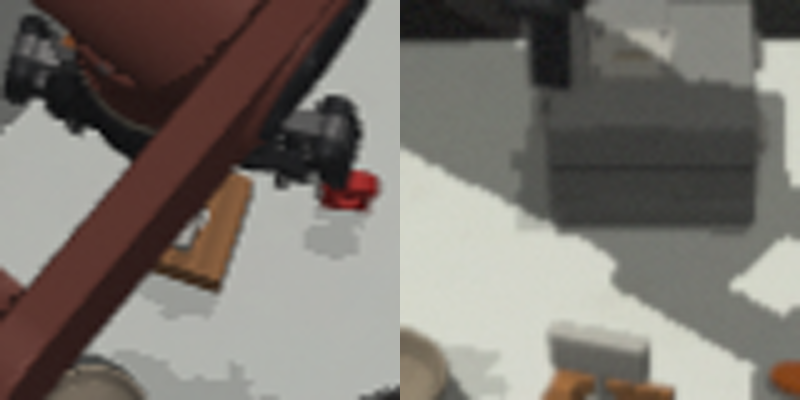

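>>> step_arm(deltas="0 0 0 0 0 0 -0.18;0 0 0 0 0 0 -0.18;0 0 0 0 0 0 -0.18;0 0 0 0 0 0.6 -0.18;0 0 0 0 0 0.6 -0.18;0 0 0 0 0 0.6 -0.18;0 0 0 0 0 0.6 -0.18;0 0 0 0 0 0.6 -0.18;0 0 0 0 0 0 -0.18;0 0 0 0 0 0 -0.18")

```text
time_s: 3.53
position: [462.8, -244.8, 120.4]
eef_rot: [[-0.971, 0.238, -0.002], [0.238, 0.971, 0.002], [0.003, 0.001, -1.0]]
contact_force: [-0.2, -0.9, -0.0]
gripper_width: 35.2
grip_force: 0.0
```

>>> step_arm(deltas="0 0 0 0 0 0.4 -0.18;0 0 0 0 0 0.4 -0.18;0 0 0 0 0 0.4 -0.18;0 0 0 0 0 0.2 -0.18;0 0 0 0 0 0.2 -0.18;0 0 0 0 0 0 -0.18;0 0 0 0 0 0 -0.18;0 0 0 0 0 0 -0.18;0 0 0 0 0 0 -0.18;0 0 0 0 0 0 -0.18")

```text
time_s: 4.37
position: [464.2, -245.8, 74.1]
eef_rot: [[-0.971, 0.238, 0.001], [0.238, 0.971, -0.001], [-0.001, -0.001, -1.0]]
contact_force: [0.4, -0.1, -0.1]
gripper_width: 34.9
grip_force: 0.0
```

```bash
python3 - <<'E'
from h import *
o=get_obs();print(o['time_s'],o['position'],o['gripper_width'],o['contact_force'])
b=grab_frame('side');crop(b,205,155,285,235,6,'c3')
E
```

```text
4.3667 [ 464.19809342 -245.77657699   74.08820777] 34.89522042489864 [ 0.37082293 -0.12619065 -0.12797548]
```

View pics/c3.png

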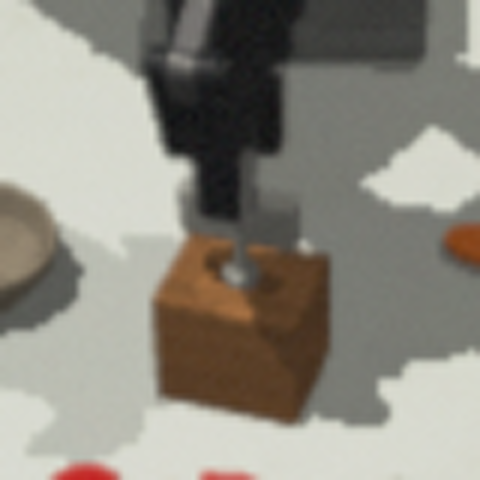

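Head spans px 180–300 in the crop, with the near finger over its middle and the collar at (240,272). Gripping now and locating the key axis from the collar.

>>> step_arm(deltas="0 0 0 0 0 0.03 -1;0 0 0 0 0 0 -1;0 0 0 0 0 0 -1;0 0 0 0 0 0 -1;0 0 0 0 0 0 -1;0 0 0 0 0 0 -1;0 0 0 0 0 0 -1;0 0 0 0 0 0 -1;0 0 0 0 0 0 -1;0 0 0 0 0 0 -1", force=80)

```text
time_s: 5.25
position: [463.7, -245.4, 72.5]
eef_rot: [[-0.971, 0.238, -0.0], [0.238, 0.971, -0.0], [-0.0, -0.0, -1.0]]
contact_force: [0.3, -0.2, 0.3]
gripper_width: 0.1
grip_force: 0.0
```

```bash
python3 - <<'E'
from h import *
import pickle
a,b=pickle.load(open('f0.pkl','rb'))
print('collar now',atz(b,205+240.5/6-.5,155+272/6-.5,53))
print('collar before',atz(b,225+115/5.714-.45,175+146/5.66-.45,53))
o=get_obs();print(o['time_s'],o['position'],o['gripper_width'],o['contact_force'],o['moment'],o['grip_force'])
E
```

```text
collar now [ 463.24024244 -246.06374462   53.        ]
collar before [ 463.49214344 -247.80489383   53.        ]
5.25 [ 463.68452367 -245.41934663   72.50513202] 0.06930006853491481 [ 0.30333189 -0.24108633  0.33565016] [-0.00547198  0.0546194   0.0344979 ] 0.0
```

```bash
python3 - <<'E'
from h import *
b=grab_frame('side');a=grab_frame('top')
r=lambda f,u0,v0,u1,v1,w,h:cv2.resize(f['frame'][v0:v1,u0:u1,::-1],(w,h),interpolation=cv2.INTER_CUBIC)
cv2.imwrite('pics/c4.png',np.hstack([r(b,225,155,275,205,400,400),r(a,225,180,275,230,400,400)]))
E
```

```text
(no output)
```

View pics/c4.png

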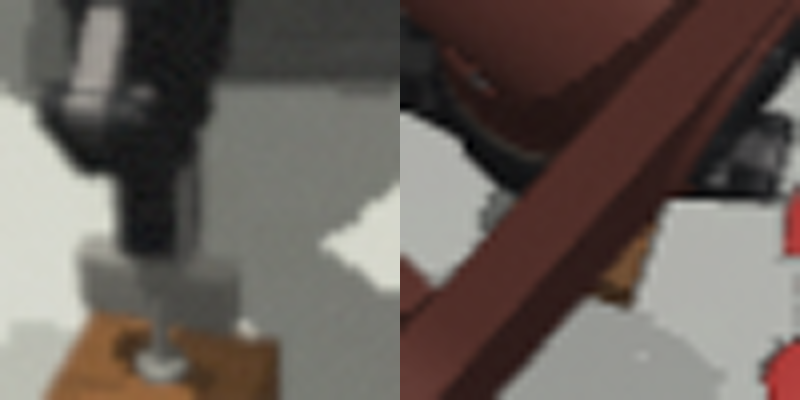

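```bash
python3 - <<'E'
from h import *
import pickle
a,b=pickle.load(open('f0.pkl','rb'))
o=get_obs();p=o['position'];R=o['eef_rot']
for dz in (0,11):
  for s in(-11,0,11):
    for f,u0,v0 in((b,225,155),):
      u,v=proj(f,p+R[:,2]*dz+R[:,0]*s);print(dz,s,u,v,'crop',(u-u0)*8,(v-v0)*8)
for z in(61.5,70,80,92,100): print(z,atz(b,244.7,186.3,z))
for z in (18,50,54,70,92):
  for y in(-235,-240,-246,-252): 
    u,v=proj(b,np.array([464.,y,z]));print(z,y,'crop',(u-225)*8,(v-155)*8)
E
```

```text
0 -11 249.37409918674487 193.7709798714312 crop 194.99279349395897 310.16783897144956
0 0 244.57440444036146 193.01731601074454 crop 156.5952355228917 304.1385280859563
0 11 239.79666487336405 192.26709940177588 crop 118.37331898691241 298.13679521420704
11 -11 249.46019537668482 197.52870975000883 crop 195.68156301347858 340.22967800007063
11 0 244.6971564931109 196.77235850195868 crop 157.57725194488717 334.1788680156694
11 11 239.9557217422798 196.01939686918527 crop 119.64577393823834 328.1551749534822
61.5 [ 462.77088242 -208.53260694   61.5       ]
70 [ 463.24069274 -218.88529222   70.        ]
80 [ 463.79341075 -231.06492196   80.        ]
92 [ 464.45667237 -245.68047765   92.        ]
100 [ 464.89884678 -255.42418145  100.        ]
18 -235 crop 163.2568104838938 424.22875837173433
18 -240 crop 162.84599587026287 435.89776640977493
18 -246 crop 162.3488443409169 450.02212871081247
18 -252 crop 161.84708166223004 464.2808215970151
50 -235 crop 160.59118942691998 340.90215064760696
50 -240 crop 160.15996232560042 352.4944105219947
50 -246 crop 159.63799673839162 366.5288972426458
50 -252 crop 159.111065763841 380.7002183847967
54 -235 crop 160.25002551860985 330.22756977616837
54 -240 crop 159.81614930749765 341.80882417636076
54 -246 crop 159.29096278770294 355.83037329765625
54 -252 crop 158.76076423846303 369.98906035018695
70 -235 crop 158.86709962362988 286.9345516893311
70 -240 crop 158.42240011225954 298.4684403512865
70 -246 crop 157.8840526377901 312.4342036732312
70 -252 crop 157.34050099351703 326.5382943669599
92 -235 crop 156.9165720636381 225.80956610025214
92 -240 crop 156.45637531023203 237.2691249280772
92 -246 crop 155.89917958780939 251.14707335542494
92 -252 crop 155.33650021467292 265.16491203855094
```

```bash
python3 - <<'E'
from h import *
import pickle
a,b0=pickle.load(open('f0.pkl','rb'))
b=grab_frame('side')
r=lambda f:cv2.resize(f['frame'][172:206,228:262,::-1],(390,390),interpolation=cv2.INTER_NEAREST)
im=np.hstack([r(b0),r(b)]);im=np.clip(im.astype(float)*1.4,0,255).astype('uint8')
cv2.imwrite('pics/c5.png',im)
E
```

```text
(no output)
```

View pics/c5.png

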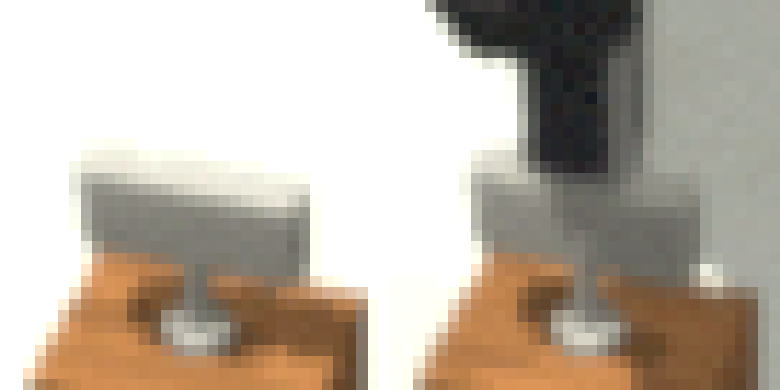

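Before and after, the closed fingertips stand above the head's top face (black tip ends at (570,173) in the right crop), so the fingers are roughly 30 mm higher than the stated tool geometry implies. Nothing was touched. I'll open and descend in checked steps.

>>> step_arm(deltas="0 0 0 0 0 0 -0.18;0 0 0 0 0 0 -0.18;0 0 0 0 0 0 -0.18;0 0 0 0 0 0 -0.18;0 0 0 0 0 0 -0.18;0 0 0 0 0 0.1 -0.18;0 0 0 0 0 0.1 -0.18;0 0 0 0 0 0.1 -0.18;0 0 0 0 0 0.1 -0.18;0 0 0 0 0 0 -0.18", force=60)

```text
time_s: 6.23
position: [463.0, -244.9, 59.4]
eef_rot: [[-0.971, 0.238, -0.002], [0.238, 0.971, 0.001], [0.002, 0.001, -1.0]]
contact_force: [-0.8, -0.0, 0.3]
gripper_width: 34.9
grip_force: 0.0
```

```bash
python3 - <<'E'
from h import *
o=get_obs();print(o['time_s'],o['position'],o['gripper_width'],o['contact_force'])
b=grab_frame('side');a=grab_frame('top')
r=lambda f,u,v:cv2.resize(f['frame'][v:v+50,u:u+50,::-1],(400,400),interpolation=cv2.INTER_NEAREST)
im=np.hstack([r(b,222,158),r(a,225,180)]);im=np.clip(im.astype(float)*1.5,0,255).astype('uint8')
cv2.imwrite('pics/c6.png',im)
E
```

```text
6.2333 [ 462.96010646 -244.90735833   59.43012256] 34.93995909250298 [-0.79677226 -0.04843608  0.29454293]
```

View pics/c6.png

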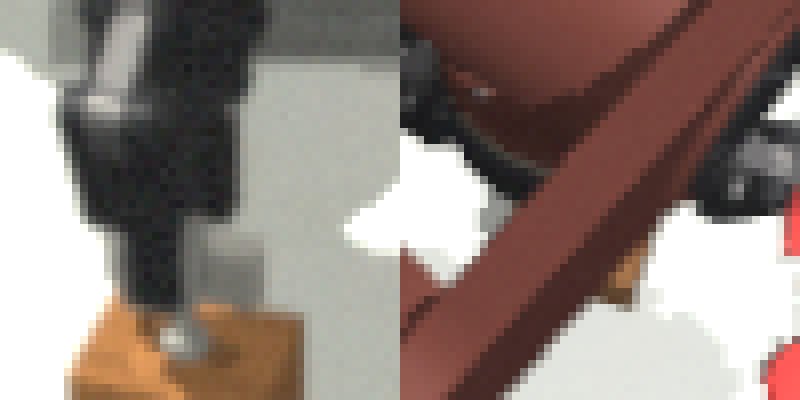

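>>> step_arm(deltas="0 0 0 0 0 0.1 -0.18;0 0 0 0 0 0.1 -0.18;0 0 0 0 0 0.1 -0.18;0 0 0 0 0 0.1 -0.18;0 0 0 0 0 0.1 -0.18;0 0 0 0 0 0 -1;0 0 0 0 0 0 -1;0 0 0 0 0 0 -1;0 0 0 0 0 0 -1;0 0 0 0 0 0 -1")

```text
time_s: 7.17
position: [463.5, -245.8, 45.4]
eef_rot: [[-0.971, 0.238, -0.0], [0.238, 0.971, -0.001], [0.0, -0.001, -1.0]]
contact_force: [-0.5, -1.8, -2.3]
gripper_width: 9.0
grip_force: 60.6
```

```bash
python3 - <<'E'
from h import *
o=get_obs();print(o['time_s'],o['position'],o['gripper_width'],o['contact_force'],o['moment'],o['grip_force'])
E
```

```text
7.1667 [ 463.50420351 -245.80326657   45.42725289] 8.988412511703588 [-0.52346805 -1.84968988 -2.26586205] [-0.44818929  0.12669587 -0.03403105] 60.63033163547516
```

>>> step_arm(deltas="0 0 0 0 0 0 -1;0 0 0 0 0 0 -1;0 0 0 0 0 -0.2 -1;0 0 0 0 0 -0.4 -1;0 0 0 0 0 -0.4 -1;0 0 0 0 0 -0.5 -1;0 0 0 0 0 -0.5 -1;0 0 0 0 0 -0.5 -1;0 0 0 0 0 -0.5 -1;0 0 0 0 0 0 -1", force=80)

```text
time_s: 8.0
position: [466.8, -246.4, 141.0]
eef_rot: [[-0.971, 0.238, 0.008], [0.238, 0.971, -0.003], [-0.008, -0.001, -1.0]]
contact_force: [1.1, -0.6, -0.9]
gripper_width: 8.8
grip_force: 82.5
```

```bash
python3 - <<'E'
from h import *
o=get_obs();print(o['time_s'],o['position'],o['gripper_width'],o['contact_force'],o['moment'],o['grip_force'])
b=grab_frame('side')
r=lambda f,u,v:cv2.resize(f['frame'][v:v+75,u:u+75,::-1],(600,600),interpolation=cv2.INTER_CUBIC)
im=r(b,205,130);im=np.clip(im.astype(float)*1.5,0,255).astype('uint8')
cv2.imwrite('pics/c7.png',im)
E
```

```text
8.0 [ 466.84430968 -246.36086833  140.95225627] 8.768375681290262 [ 1.05068414 -0.55592493 -0.85417973] [-0.00755834 -0.04524188  0.03162121] 82.53280878067017
```

View pics/c7.png

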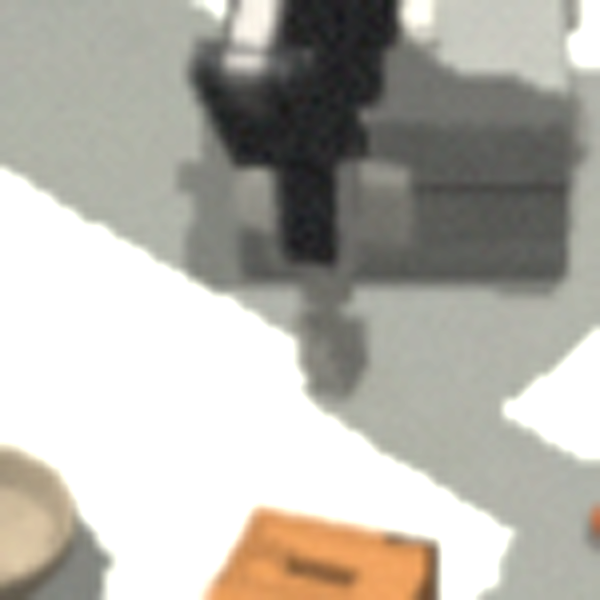

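Key is out and gripped. Head spans (237–411, 170–245), collar is near (328,290), tip near (335,395). Checking for tilt against the predicted projection.

```bash
python3 - <<'E'
from h import *
b=grab_frame('side');o=get_obs();p=o['position'];print(p,o['eef_rot'][2])
R=o['eef_rot'];kx=-R[:,0]
tip=p.copy();tip[2]=p[2]-27.4
P=lambda x,z:[round((q-q0)*8+3.5) for q,q0 in zip(proj(b,tip+kx*x+np.array([0,0,z])),(205,130))]
for n,x,z in(('tip',0,0),('tipL',-4.5,0),('tipR',4.5,0),('bl9',-9,9),('bl9',9,9),('blL',-9,24),('blR',9,24),('collar',0,34),('hL',-23,52),('hR',23,52),('hLt',-23,74),('hRt',23,74)):print(n,P(x,z))
# column profile of blade rows vs background
g=b['frame'][160:184,236:256].astype(int).sum(2)
for i,r in enumerate(g):print(160+i,r)
E
```

```text
[ 464.77647358 -245.28835049  137.3013681 ] [-3.14491468e-03  5.91902714e-05 -9.99995053e-01]
tip [321, 402]
tipL [305, 399]
tipR [337, 404]
bl9 [288, 371]
bl9 [352, 380]
blL [286, 326]
blR [351, 336]
collar [317, 301]
hL [231, 233]
hR [402, 257]
hLt [227, 163]
hRt [401, 187]
160 [187 181 218 164 105  88  75  82  83  84 127 199 214 197 209 216 219 219
 219 214]
161 [186 188 211 156  99  75  69  71  79  87 124 197 212 187 194 202 191 196
 201 193]
162 [185 188 204 176 122  92  79  80  87  68 121 198 215 198 181 182 187 184
 188 185]
163 [181 173 193 198 165 159 152 138 124 126 165 207 205 185 179 173 182 177
 170 178]
164 [188 188 189 200 193 193 197 199 190 190 201 215 195 183 183 183 181 186
 181 178]
165 [254 252 250 246 245 244 233 221 210 213 215 213 228 240 255 247 252 247
 251 248]
166 [329 325 327 328 325 317 266 234 225 218 215 216 250 307 328 325 330 331
 329 327]
167 [351 352 346 345 349 343 279 233 220 211 223 215 255 326 345 352 352 348
 353 346]
168 [385 354 354 357 351 344 306 246 224 219 218 251 287 336 347 346 352 353
 350 354]
169 [555 438 369 353 351 329 282 242 239
[... 564 characters left out ...]
346]
176 [631 625 631 632 620 500 344 280 262 262 233 218 214 232 313 343 343 343
 346 350]
177 [633 628 634 627 627 581 408 294 261 258 252 225 216 256 319 344 342 347
 347 347]
178 [628 625 632 627 626 610 453 303 249 253 248 226 240 303 345 349 345 347
 345 352]
179 [629 631 630 625 629 623 564 407 290 259 253 245 286 332 343 345 341 342
 348 353]
180 [631 629 629 627 629 617 611 559 424 335 316 302 331 343 349 345 349 349
 347 350]
181 [624 626 624 628 625 624 621 613 561 436 380 349 339 346 353 346 351 347
 347 349]
182 [629 627 631 624 629 630 625 625 614 577 545 432 360 346 346 353 347 341
 344 349]
183 [635 631 632 633 631 628 627 627 624 620 612 560 441 381 360 349 343 348
 351 350]
```

>>> step_arm(deltas="0 0 -0.0253 0 0 0 -1;0 0 -0.0253 0 0 0 -1;0 0 -0.0253 0 0 0 -1;0 0 0 -0.12 0.6 0 -1;0 0 0 -0.12 0.9 0 -1;0 0 0 0 0.9 0 -1;0 0 0 0 0.9 0 -1;0 0 0 0 0.9 0 -1;0 0 0 0 0.9 0 -1;0 0 0 0 0.9 0 -1")

```text
time_s: 8.93
position: [469.9, -63.4, 134.3]
eef_rot: [[-1.0, 0.002, -0.002], [0.002, 1.0, 0.002], [0.002, 0.002, -1.0]]
contact_force: [1.3, -0.2, -1.8]
gripper_width: 8.5
grip_force: 82.5
```

>>> step_arm(deltas="0 0 0 0 0.9 0 -1;0 0 0 0 0.9 0 -1;0 0 0 0 0.6 0 -1;0 0 0 0 0.217 0 -1;0 0 0 0 0 0.3 -1;0 0 0 0 0 0.3 -1;0 0 0 0 0 0 -1;0 0 0 0 0 0 -1;0 0 0 0 0 0 -1;0 0 0 0 0 0 -1")

```text
time_s: 9.77
position: [471.6, 12.3, 117.6]
eef_rot: [[-1.0, 0.003, 0.0], [0.003, 1.0, -0.0], [-0.0, -0.0, -1.0]]
contact_force: [-1.0, -0.2, -1.1]
gripper_width: 8.3
grip_force: 82.5
```

```bash
python3 - <<'E'
from h import *
o=get_obs();print(o['time_s'],o['position'],o['eef_rot'],o['gripper_width'],o['contact_force'])
b=grab_frame('side');a=grab_frame('top')
im=cv2.resize(b['frame'][95:155,220:300,::-1],(800,600),interpolation=cv2.INTER_CUBIC);im=np.clip(im.astype(float)*1.4,0,255).astype('uint8')
cv2.imwrite('pics/c8.png',im)
p=o['position'];tip=p-[0,0,27.4]
for n,x,z in(('tip',0,0),('blL',-9,24),('blR',9,24),('bl9L',-9,9),('bl9R',9,9),('collar',0,34),('hL',-23,63),('hR',23,63)):
  u,v=proj(b,tip+[x,0,z]);print(n,(u-219.5)*10,(v-94.5)*10)
u,v=proj(b,np.array([474,13.3,74]));print('kh',(u-219.5)*10,(v-94.5)*10)
E
```

```text
9.7667 [471.60394374  12.30669255 117.57122604] [[-9.99994900e-01  3.18897473e-03  1.74172463e-04]
 [ 3.18895405e-03  9.99994908e-01 -1.18913888e-04]
 [-1.74550790e-04 -1.18357853e-04 -9.99999978e-01]] 8.273995888684507 [-1.01670406 -0.15951862 -1.08401462]
tip 303.44444243019666 308.02521952996074
blL 267.65274821435156 228.97761015872604
blR 336.2194615358297 228.68186508752927
bl9L 268.89913482351204 278.72565330443024
bl9R 336.8714924485528 278.4406726273838
collar 301.2914338182881 195.17758454141557
hL 209.76499847009194 95.78628013527307
hR 389.05403755102896 94.954629977981
kh 313.41038077001 358.17607937951664
```

View pics/c8.png

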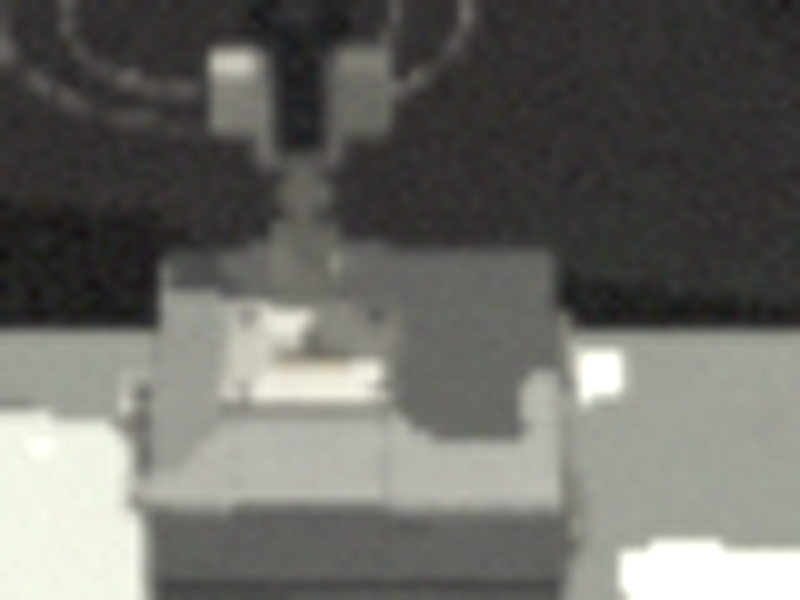

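Key over the lock: blade at u≈303, keyhole at (312,358), so about 2 mm +x and 1 mm +y to go. Shift, then lower to just above the hole.

>>> step_arm(deltas="0 0 0 -0.063 0.033 0 -1;0 0 0 0 0 0.1 -1;0 0 0 0 0 0.1 -1;0 0 0 0 0 0.1 -1;0 0 0 0 0 0.1 -1;0 0 0 0 0 0 -1;0 0 0 0 0 0 -1;0 0 0 0 0 0 -1;0 0 0 0 0 0 -1;0 0 0 0 0 0 -1", force=100)

```text
time_s: 10.7
position: [473.5, 14.1, 105.7]
eef_rot: [[-1.0, 0.002, 0.0], [0.002, 1.0, -0.0], [-0.0, -0.0, -1.0]]
contact_force: [-0.2, 0.1, -1.9]
gripper_width: 8.0
grip_force: 100.5
```

>>> step_arm(deltas="0 0 0 0 0 0.1 -1;0 0 0 0 0 0.1 -1;0 0 0 0 0 0.1 -1;0 0 0 0 0 0 -1;0 0 0 0 0 0 -1;0 0 0 0 0 0 -1;0 0 0 0 0 0 -1;0 0 0 0 0 0 -1;0 0 0 0 0 0 -1;0 0 0 0 0 0 -1")

```text
time_s: 11.53
position: [473.4, 14.1, 96.6]
eef_rot: [[-1.0, 0.002, 0.0], [0.002, 1.0, -0.0], [-0.0, -0.0, -1.0]]
contact_force: [0.1, 0.3, -1.3]
gripper_width: 8.0
grip_force: 100.5
```

>>> step_arm(deltas="0 0 0 0 -0.02 0.05 -1;0 0 0 0 0 0.05 -1;0 0 0 0 0 0.05 -1;0 0 0 0 0 0 -1;0 0 0 0 0 0 -1;0 0 0 0 0 0.05 -1;0 0 0 0 0 0.05 -1;0 0 0 0 0 0 -1;0 0 0 0 0 0 -1;0 0 0 0 0 0 -1")

```text
time_s: 12.37
position: [473.2, 13.5, 89.0]
eef_rot: [[-1.0, 0.002, -0.0], [0.002, 1.0, -0.0], [0.0, -0.0, -1.0]]
contact_force: [0.0, 0.1, -1.5]
gripper_width: 8.1
grip_force: 100.5
```

>>> step_arm(deltas="0 0 0 0 0 0.05 -1;0 0 0 0 0 0.05 -1;0 0 0 0 0 0.05 -1;0 0 0 0 0 0.05 -1;0 0 0 0 0 0 -1;0 0 0 0 0 0 -1;0 0 0 0 0 0 -1;0 0 0 0 0 0 -1;0 0 0 0 0 0 -1;0 0 0 0 0 0 -1")

```text
time_s: 13.2
position: [473.7, 13.4, 83.4]
eef_rot: [[-1.0, 0.002, 0.001], [0.002, 1.0, -0.0], [-0.001, -0.0, -1.0]]
contact_force: [-0.1, -0.2, 4.5]
gripper_width: 8.0
grip_force: 101.7
```

>>> step_arm(deltas="0 0 0.006 0 0 0.05 -1;0 0 -0.006 0 0 0.05 -1;0 0 -0.006 0 0 0.05 -1;0 0 0.006 0 0 0 -1;0 0 0.006 0 0 0 -1;0 0 -0.006 0 0 0 -1;0 0 -0.006 0 0 0 -1;0 0 0.006 0 0 0 -1;0 0 0 0 0 0 -1;0 0 0 0 0 0 -1")

```text
time_s: 14.03
position: [472.9, 13.5, 78.1]
eef_rot: [[-1.0, 0.002, -0.001], [0.002, 1.0, 0.0], [0.001, 0.0, -1.0]]
contact_force: [2.0, -0.8, -4.4]
gripper_width: 8.3
grip_force: 100.7
```

>>> step_arm(deltas="0 0 0.006 0 0 0.05 -1;0 0 -0.006 0 0 0.05 -1;0 0 -0.006 0 0 0.05 -1;0 0 0.006 0 0 0.05 -1;0 0 0.006 0 0 0 -1;0 0 -0.006 0 0 0 -1;0 0 -0.006 0 0 0 -1;0 0 0.006 0 0 0 -1;0 0 0 0 0 0 -1;0 0 0 0 0 0 -1")

```text
time_s: 14.87
position: [473.4, 13.5, 73.6]
eef_rot: [[-1.0, 0.001, -0.0], [0.001, 1.0, 0.0], [0.0, 0.0, -1.0]]
contact_force: [-2.0, 0.0, 4.7]
gripper_width: 8.2
grip_force: 101.7
```

>>> step_arm(deltas="0 0 0.006 0 0 0.05 -1;0 0 -0.006 0 0 0.05 -1;0 0 -0.006 0 0 0.05 -1;0 0 0.006 0 0 0.05 -1;0 0 0.006 0 0 0 -1;0 0 -0.006 0 0 0 -1;0 0 -0.006 0 0 0 -1;0 0 0.006 0 0 0 -1;0 0 0 0 0 0 -1;0 0 0 0 0 0 -1")

```text
time_s: 15.7
position: [473.8, 13.5, 69.0]
eef_rot: [[-1.0, 0.001, -0.0], [0.001, 1.0, -0.0], [0.0, -0.0, -1.0]]
contact_force: [-5.0, 0.3, 13.8]
gripper_width: 8.2
grip_force: 103.1
```

>>> step_arm(deltas="0 0 0.006 0 0 0.04 -1;0 0 -0.006 0 0 0 -1;0 0 -0.006 0 0 0 -1;0 0 0.006 0 0 0 -1;0 0 0.006 0 0 0 -1;0 0 -0.006 0 0 0 -1;0 0 -0.006 0 0 0 -1;0 0 0.006 0 0 0 -1;0 0 0 0 0 0 -1;0 0 0 0 0 0 -1")

```text
time_s: 16.53
position: [473.9, 13.4, 68.9]
eef_rot: [[-1.0, 0.001, -0.001], [0.001, 1.0, -0.0], [0.001, -0.0, -1.0]]
contact_force: [-8.3, 1.7, 20.2]
gripper_width: 8.7
grip_force: 104.1
```

```bash
python3 - <<'E'
from h import *
o=get_obs();print(o['time_s'],o['position'],o['contact_force'],o['moment'])
E
```

```text
16.5333 [473.89273446  13.42086199  68.93598241] [-8.29317861  1.74748457 20.16063073] [0.19469099 1.4987473  0.01496528]
```

>>> step_arm(deltas="0 0 0 0.03 0 -0.03 -1;0 0 0 0 0 0 -1;0 0 0.018 0 0 0 -1;0 0 0.018 0 0 0 -1;0 0 0.018 0 0 0 -1;0 0 0.018 0 0 0 -1;0 0 0.018 0 0 0 -1;0 0 0.018 0 0 0 -1;0 0 0 0 0 0 -1;0 0 0 0 0 0 -1", force=110)

```text
time_s: 17.37
position: [473.9, 13.9, 69.1]
eef_rot: [[-0.943, 0.334, 0.002], [0.334, 0.943, 0.001], [-0.002, 0.001, -1.0]]
contact_force: [-3.1, 1.7, 13.1]
gripper_width: 8.1
grip_force: 108.0
```

```bash
cat > s.py <<'E'
from h import *
o=get_obs();R=o['eef_rot'];print(o['time_s'],o['position'],o['contact_force'],o['moment'],'turned',np.pi/2-np.arctan2(R[1,1],R[0,1]),o['gripper_width'],o['joint_pos'][5])
E
python3 s.py
```

```text
17.3667 [473.9163638   13.91304333  69.05812211] [-3.09499732  1.73633623 13.08514961] [0.4580935  0.69633064 0.01956786] turned 0.34059992844153464 8.119012813410599 -1.3505032956818008
```

>>> step_arm(deltas="0 0 0.018 0 0 0 -1;0 0 0.018 0 0 0 -1;0 0 0.018 0 0 0 -1;0 0 0.018 0 0 0 -1;0 0 0.018 0 0 0 -1;0 0 0.018 0 0 0 -1;0 0 0.018 0 0 0 -1;0 0 0.018 0 0 0 -1;0 0 0.018 0 0 0 -1;0 0 0.018 0 0 0 -1")

```text
time_s: 18.2
position: [474.2, 13.9, 69.1]
eef_rot: [[-0.615, 0.788, 0.003], [0.788, 0.615, 0.001], [-0.001, 0.003, -1.0]]
contact_force: [-2.4, 2.0, 12.0]
gripper_width: 8.1
grip_force: 107.9
```

```bash
python3 s.py
```

```text
18.2 [474.18896201  13.85859934  69.06779201] [-2.40170156  2.0254131  11.97495524] [0.43943325 0.55302691 0.13665789] turned 0.9083252583693489 8.100294864469715 -0.7827015119105165
```

>>> step_arm(deltas="0 0 0.018 0 0 0 -1;0 0 0.018 0 0 0 -1;0 0 0.018 0 0 0 -1;0 0 0.018 0 0 0 -1;0 0 0.018 0 0 0 -1;0 0 0.018 0 0 0 -1;0 0 0.018 0 0 0 -1;0 0 0.018 0 0 0 -1;0 0 0.018 0 0 0 -1;0 0 0 0 0 0 -1")

```text
time_s: 19.03
position: [474.3, 13.6, 69.1]
eef_rot: [[-0.154, 0.988, 0.003], [0.988, 0.154, 0.0], [-0.0, 0.003, -1.0]]
contact_force: [-2.6, 1.3, 12.5]
gripper_width: 7.9
grip_force: 107.9
```

```bash
python3 s.py
```

```text
19.0333 [474.2617174   13.6348024   69.05052301] [-2.5777943   1.28019491 12.47654758] [0.29668124 0.54634915 0.11117631] turned 1.4162993376882522 7.852052193976725 -0.27456791499938793
```

>>> step_arm(deltas="0 0 0.012 0 0 0 -1;0 0 0.012 0 0 0 -1;0 0 0.012 0 0 0 -1;0 0 0.012 0 0 0 -1;0 0 0.012 0 0 0 -1;0 0 0.012 0 0 0 -1;0 0 0.012 0 0 0 -1;0 0 0 0 0 0 -1;0 0 0 0 0 0 -1;0 0 0 0 0 0 -1")

```text
time_s: 19.87
position: [474.3, 13.5, 69.1]
eef_rot: [[0.107, 0.994, 0.003], [0.994, -0.107, -0.0], [0.0, 0.003, -1.0]]
contact_force: [-3.8, 0.4, 12.2]
gripper_width: 8.1
grip_force: 107.9
```

```bash
python3 s.py
```

```text
19.8667 [474.32932475  13.50487749  69.09420314] [-3.81861009  0.42134583 12.18707738] [0.26575334 0.55071665 0.08085914] turned 1.6782229881312376 8.136115607811687 -0.01259731908514588
```

>>> step_arm(deltas="0 0 0.006 0 0 0 -1;0 0 0.006 0 0 0 -1;0 0 0 0 0 0 -1;0 0 0 0 0 0 -1;0 0 0 0 0 0 -1;0 0 0 0 0 0 -1;0 0 0 0 0 0 -1;0 0 0 0 0 0 -1;0 0 0 0 0 0 -1;0 0 0 0 0 0 -1")

```text
time_s: 20.7
position: [474.3, 13.5, 69.1]
eef_rot: [[0.144, 0.99, 0.003], [0.99, -0.144, -0.0], [0.0, 0.003, -1.0]]
contact_force: [-3.1, 0.6, 11.5]
gripper_width: 8.4
grip_force: 107.9
```

```bash
python3 s.py
```

```text
20.7 [474.32510269  13.49747049  69.0824018 ] [-3.05054185  0.61440033 11.49893173] [0.18582917 0.53265465 0.18719668] turned 1.7157843647734223 8.380115111312312 0.02503001359931791
```

>>> step_arm(deltas="0 0 0.008 0 0 0 -1;0 0 0.008 0 0 0 -1;0 0 0 0 0 0 -1;0 0 0 0 0 0 -1;0 0 0 0 0 0 -1;0 0 0 0 0 0 -1;0 0 0 0 0 0 -1;0 0 0 0 0 0 -1;0 0 0 0 0 0 -1;0 0 0 0 0 0 -1")

```text
time_s: 21.53
position: [474.3, 13.5, 69.1]
eef_rot: [[0.193, 0.981, 0.003], [0.981, -0.193, -0.0], [0.0, 0.003, -1.0]]
contact_force: [-2.8, 0.4, 11.7]
gripper_width: 8.2
grip_force: 108.0
```

```bash
cat >> s.py <<'E'
import pickle
a0,b0=pickle.load(open('f0.pkl','rb'));b=grab_frame('side');a=grab_frame('top')
# latch bolt region (front face) before/after
print(b0['frame'][132:146,228:240].sum(2));print(b['frame'][132:146,228:240].sum(2))
E
python3 s.py
```

```text
21.5333 [474.3091774   13.47893664  69.06530991] [-2.81283331  0.44476458 11.72531919] [0.27259547 0.55546747 0.30857736] turned 1.7650200447996265 8.192217703627945 0.07457048526661995
[[589 592 593 592 562 538 531 446 393 379 384 383]
 [590 593 591 585 536 441 393 382 386 382 382 384]
 [591 592 591 582 527 370 281 350 380 383 379 381]
 [592 598 593 584 530 385 313 364 382 384 377 376]
 [592 594 594 577 458 312 270 348 371 378 377 377]
 [591 593 591 573 411 264 242 339 373 380 375 375]
 [594 588 590 569 421 280 266 350 376 374 378 382]
 [592 592 583 546 442 324 262 345 376 381 381 376]
 [590 593 583 532 466 329 248 341 377 380 378 383]
 [589 594 581 528 472 337 266 346 371 380 372 382]
 [594 591 584 525 458 354 300 356 377 378 374 375]
 [598 592 584 526 466 391 353 374 382 380 381 380]
 [595 599 583 523 442 345 351 373 374 373 379 374]
 [595 590 553 511 423 325 292 298 300 318 325 325]]
[[332 336 340 339 356 257 190 290 329 332 335 335]
 [336 336 339 342 372 263 186 300 330 333 334 329]
 [336 341 336 350 381 274 196 302 331 331 331 332]
 [332 332 340 345 416 328 271 329 343 339 335 336]
 [282 288 327 338 348 287 254 326 356 372 366 365]
 [285 294 345 364 316 261 248 339 377 379 380 378]
 [444 465 514 510 396 276 264 352 387 383 382 384]
 [516 560 582 547 449 320 265 353 385 387 385 386]
 [522 572 588 537 471 336 248 345 378 384 387 385]
 [514 543 541 524 478 349 271 348 384 380 379 386]
 [518 518 513 512 459 371 310 367 381 383 383 382]
 [516 516 516 504 465 395 364 379 386 387 390 387]
 [514 515 515 511 439 351 356 383 381 379 384 386]
 [518 515 518 503 432 328 299 302 304 325 332 332]]
```

```bash
python3 -c "
from workcell import hand_in;print(hand_in())"
```

```text
the job is handed in; nothing more can be done
None
```

I handed the job in at about 21.5 s. The bar-headed key is fully in the lock with its collar on the plate, turned clockwise to the stop and still gripped. I judged the last part from force readings (12 N push, 0.31 N m on the turn) and pixel values at the latch, because my picture views had run out.

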